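Shade a culture flask under the folding light shield

TASK

Lay the culture flask flat on the black pad of the shield stand, centred and square to it, with its cap pointing to the open side away from the hinge, and let go of it. Then fold the amber shield down over it until the shield is in line with the pointer arm on the side of the stand, and leave it standing at that angle. Do not tip the flask or drop it, and do not shift the pointer or the dishes, tube rack and bottle standing around.

Things in the scene. Friction and masses are not known exactly. Their poses are not given: they have to be found in the camera images.
- stand: White plastic stand fixed to the bench; base plate 180 (x) x 180 (y) x 15 mm. Origin: centre of the underside. Its x axis points from the open side to the hinge, z up. Two cheeks 22 x 10 mm, up to z = 67 mm, at x = 79, y = +-84 mm carry the hinge. The hinge axis of the shield and of the pointer runs along y at x = 80, z = 55 mm. A thin steel wire quadrant (radius 100 mm about the hinge axis) stands at y = 87 mm, just beyond the +y side edge of the shield
- pad (a point): Middle of the top of the black rubber pad on the stand, 150 (x) x 100 (y) mm, 18 mm above the bench; same axes as the stand. The flask's centre belongs above this point
- shield (a joint): Angle of the light shield, rad: 0 = flat, level over the pad; 1.57 = upright; it starts leaning a little back beyond upright and goes to 1.95 at most. Amber sheet 150 mm wide (along y), 6 mm thick, reaching 170 mm from the hinge axis to its free edge. Stiff friction hinge that stays where it is left; about 2 to 5 N at the free edge moves it
- shield_edge (a point): Middle of the free edge of the shield (black strip), half-way through its thickness, 170 mm from the hinge axis; x axis lies in the sheet, from free edge to hinge; z is normal to the sheet, on the outer side (away from the pad)
- pointer (a joint): Angle of the pointer arm, rad, measured in the same way as the shield's (0 = level, 1.57 = upright): the shield is in line with it when the two values are equal. It starts at 0.55 to 0.95 and is to be left there
- pointer_tip (a point): Tip of the dark steel pointer arm, 135 mm from the hinge axis; the arm is 10 mm wide, 5 mm thick, and lies outside the +y cheek at y = 97 mm of the stand; x axis runs along the arm from tip to hinge
- flask_center (a point): Centre, half-way up (16 mm above its underside), of the loose clear plastic culture flask with yellow screw cap, 125 mm long overall, lying flat. x axis points along the flask to the cap, z up. Body 60 mm wide (y), 32 mm high, from x = -60 to +30 mm; then a shoulder 40 mm wide to x = 40, and the cap, 29 mm across, to x = 65 mm. 120 g or so. Can be gripped across its 60 mm width
- flask_cap (a point): Middle of the end of the flask's cap, 65 mm from the flask's centre
- dishes: Bystander: stack of five white dishes, 90 mm across, 75 mm high; origin at the centre of the underside
- tube_rack: Bystander: yellow tube rack 130 x 80 x 50 mm; origin at the centre of the underside
- bottle: Bystander: bottle, 70 mm across, 120 mm high; origin at the centre of the underside

How it is judged:
By the outcome, as a careful person would: the job done as asked, in the order asked, and still so for the second after the job is handed in, with the robot touching nothing.
It also fails if it takes over 58 s, if anything falls off the work surface, if the arm or the gripper's body presses on something with over 40 N, if the wrist force passes 120 N, or if a joint passes its speed limit or range.

ROBOT

A 6-joint arm with a two-finger parallel gripper is mounted at the origin on the work surface. World frame = base frame: x ahead of the robot, y to its left, z up, the work surface at z = 0. Lengths are in m, angles in rad, forces in N, time in s.
With the tool pointing down it reaches from about 0.325 to 1 m from the base axis. Payload 5.1 kg.
Tool frame: the origin (TCP) lies between the finger pads; the fingertips stand 25 mm ahead of it and the grasp point (between the pads) lies 6 mm ahead of it; z points along the fingers, y is the line along which they close (so a half turn about z gives the same grasp; the last joint's range is limited). The gripper opens to 85 mm and grips with 20 to 120 N. Pads are 22 mm wide; open, the fingers measure 114 mm over their backs; the gripper's body (76 mm by 85 mm) begins 54 mm behind the grasp point. The pads swing forward as they close: fully open they stand 13 mm farther back than shut.
Start: joints at [-1.3, 0.124, 1.65, -0, 1.367, -0.083], TCP at [0.225, -0.61, 0.256] pointing down, gripper open.
Joint ranges: [-2.61, 2.61], [-1.02, 2.33], [0.03, 2.71], [-1.35, 4.49], [0.32, 2.68], [-2.91, 2.91]. Speed limits (rad/s): [2.57, 2.57, 3.14, 3.14, 3.14, 3.14].

INTERFACE

Orientations are given as a 3x3 rotation matrix whose columns are the frame's x, y, z axes.
In Python, from workcell import robot gives the robot as it stands.
- The arm moves only by the shell command python3 -m pendant 'ROWS' [OPENING] [FORCE]. ROWS is JSON, a list of rows, each an object with "xyz": the shift along the tool's x, y, z in cm, a list of three; "angular": the turn, a rotation vector about the tool's x, y, z in rad, a list of three. A call has 1 to 20 rows; each row is the pose to reach, as a shift and turn from the pose commanded when the call began, along the tool's axes at that moment; what a row does not reach only later rows make up. A row lasts 1/8 s, in which the tool goes at most 62.5 mm and 10.7 degrees, less where a joint would pass 70% of its speed; a pose out of reach is approached as far as the arm can. A call with a gripper value outside its range is refused whole. OPENING is the gripper command: -1 is shut, 1 is fully open, values between are in proportion, set as the call begins (- or left out, the last holds). The fingers move at their own pace and stop on an object; FORCE is the grip in N (left out, the last holds). Time passes only in rows, so rows that repeat a pose let the fingers close. It gives the time, the measured TCP pose, the force, the opening and the grip force at its end, in the units of the state.
- robot.read_state(): the state, without advancing time (a new reading comes with each control period).
- robot.read_camera(name): name is "scene" or "top" or "wrist"; returns a dict with "img" (480x640x3 uint8, red, green, blue), "depth" (480x640 float32, m along the optical axis (not along the pixel's ray), 0 where there is no reading), "fovy" (degrees; the focal length in pixels is half the picture's height over the tangent of half this angle, whatever the lens; pixels are square), "cx", "cy" (the principal point, pixels), "dist" ([k1, k2, p1, p2, k3] as OpenCV has them; the pictures are not rectified), "rvec" (rotation vector, rad) and "tvec" (3), from world to camera coordinates, as OpenCV has them. Camera axes: x right, y down, z forward; pixel columns grow to the right and rows downward; lengths in m; the calibration is good to about 2 mm. A picture is of the moment at which its call begins.
- robot.job_done(): hands the job in; it is judged then, once.
The state is a dict: "time_s": time; "q": joint angles; "qd": joint speeds; "joint_torque": joint torques, N m; "tool_pos": TCP position; "tool_rot": TCP orientation; "force": force on the tool from outside, world axes, zero at the start; "torque": the same for the moment, N m; "finger_gap": opening from 0.0 (shut) to 1.0 (fully open); "grasp_force": force on a finger pad.
Only numpy, scipy, OpenCV 4.12 (cv2) and the standard library are available. Lean on these libraries where they do the work, as an engineer would, in place of code of your own. Each camera call takes 0.05 s, during which the arm holds its last target. There are 200 camera calls.

## Working session

There is one attempt and no reset: what is moved stays moved. The work goes in short steps, Python scripts to look and compute and a shell command to move; the robot and the scene stay as the last step left them, time stands still between calls to the robot, and variables do not carry over. Pictures are saved under pics/ and viewed, at most 10 in all, crops included, and the job is handed in when it is done.

```bash
mkdir -p pics
cat > h.py <<'E'
import numpy as np, cv2, pickle
from workcell import robot
def snap(n,f):
    c=robot.read_camera(n); pickle.dump(c,open(f'pics/{f}.pkl','wb')); cv2.imwrite(f'pics/{f}.png',c['img'][:,:,::-1]); return c
def load(f): return pickle.load(open(f'pics/{f}.pkl','rb'))
def K(c):
    f=240/np.tan(np.radians(c['fovy'])/2); return np.array([[f,0,c['cx']],[0,f,c['cy']],[0,0,1]])
def ray(c,u,v):
    R=cv2.Rodrigues(np.array(c['rvec'],float))[0]; t=np.array(c['tvec'],float).ravel()
    p=cv2.undistortPoints(np.array([[[u,v]]],float),K(c),np.array(c['dist'],float)).ravel()
    return -R.T@t, R.T@np.array([p[0],p[1],1])
def atz(c,u,v,z):
    o,d=ray(c,u,v); return o+d*(z-o[2])/d[2]
def atd(c,u,v):
    o,d=ray(c,u,v); return o+d*c['depth'][int(round(v)),int(round(u))]
def proj(c,P):
    return cv2.projectPoints(np.array(P,float).reshape(-1,1,3),np.array(c['rvec'],float),np.array(c['tvec'],float),K(c),np.array(c['dist'],float))[0].reshape(-1,2)
E
python3 -c "
from h import *
a=snap('scene','s0');b=snap('top','t0')
s=robot.read_state();print(s['tool_pos'],s['tool_rot'],s['time_s'])
for c in(a,b):print(ray(c,320,240))"
```

```text
[ 0.22504336 -0.60926799  0.25517186] [[ 9.38056407e-01  3.46482192e-01 -5.17059165e-04]
 [ 3.46482544e-01 -9.38054621e-01  1.83701351e-03]
 [ 1.51462728e-04 -1.90237427e-03 -9.99998179e-01]] 0.1
(array([ 1.17133604, -1.01058442,  1.08919143]), array([-0.37320934,  0.64073718, -0.6714776 ]))
(array([0.38915418, 0.01370941, 1.27237813]), array([ 0.15969929,  0.00976885, -0.98721999]))
```

View pics/t0.png

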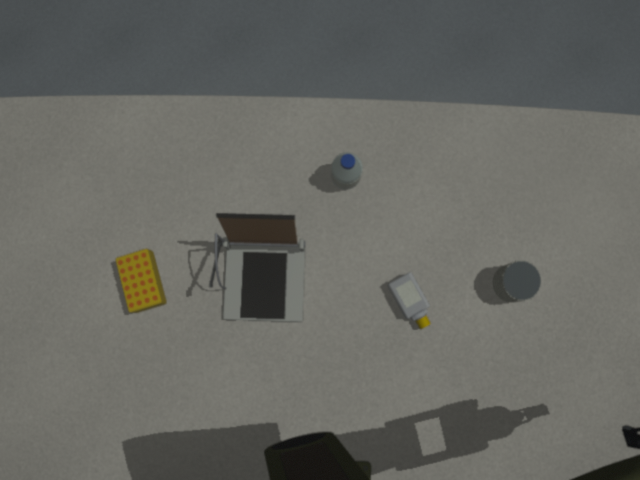

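View pics/s0.png

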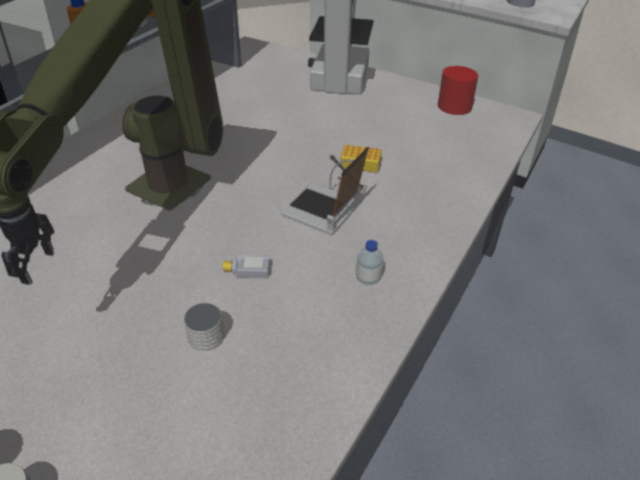

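The top view shows the stand at about (264,285), hinge away from the robot. The flask is at (407,292) with its cap at (424,323), and the pointer is near (214,262). Next I'll enlarge this area.

```bash
python3 -c "
from h import *
c=load('t0');i=c['img'][200:340,170:440,::-1]
i=cv2.resize(i,None,fx=2.95,fy=2.95,interpolation=cv2.INTER_CUBIC)
cv2.imwrite('pics/t0c.png',i);print(i.shape)"
```

```text
(413, 796, 3)
```

View pics/t0c.png

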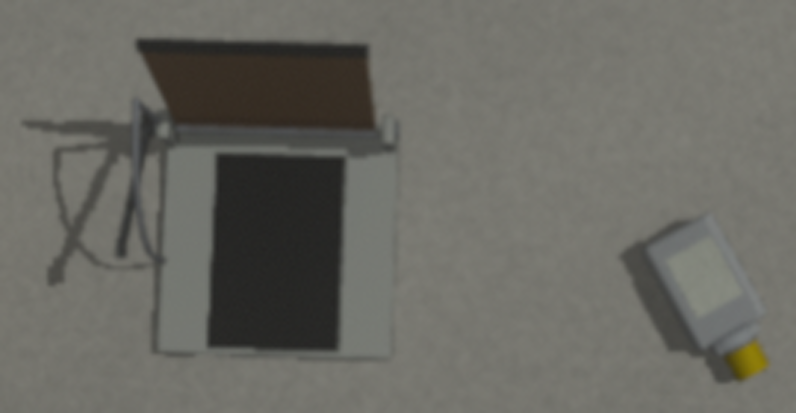

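The crop shows the pad corners at (217,154), (345,157), (338,350) and (208,347). The flask top is roughly (646,245)–(762,312) and the pointer tip is at (121,256).

```bash
python3 -c "
from h import *
c=load('t0');f=lambda p:((p[0]+.5)/2.95-.5+170,(p[1]+.5)/2.95-.5+200)
P=np.array([atz(c,*f(p),.018) for p in[(217,154),(345,157),(338,350),(208,347)]])
print(P,P.mean(0),[np.linalg.norm(P[i]-P[i-1]) for i in range(4)])
d=P[0]+P[1]-P[2]-P[3];print('stand yaw',np.arctan2(d[1],d[0]))
d=P[0]+P[3]-P[2]-P[1];print('via y',np.arctan2(-d[0],d[1]))
F=np.array([atz(c,*f(p),.032) for p in[(646,245),(706,217),(762,312),(700,350)]])
print(F,F.mean(0),[np.linalg.norm(F[i]-F[i-1]) for i in range(4)])
k=atz(c,*f((745,360)),.025);print('cap',k, 'label c',atz(c,*f((707,275)),.032))
print(atd(c,*f((707,275))),atd(c,*f((275,250))))
"
```

```text
[[0.55940034 0.19972038 0.018     ]
 [0.56015088 0.10084857 0.018     ]
 [0.41252286 0.100398   0.018     ]
 [0.41135413 0.19933995 0.018     ]] [0.48585705 0.15007672 0.018     ] [np.float64(0.14804670178748006), np.float64(0.0988746585371708), np.float64(0.14762870711534581), np.float64(0.09894885416454495)]
stand yaw 0.002810499602579723
via y 0.009702082190359236
[[ 0.49811062 -0.13005901  0.032     ]
 [ 0.520692   -0.17548222  0.032     ]
 [ 0.44980744 -0.21890736  0.032     ]
 [ 0.4201002  -0.17213342  0.032     ]] [ 0.47217757 -0.1741455   0.032     ] [np.float64(0.08863341098369254), np.float64(0.05072658456548397), np.float64(0.08312859263417376), np.float64(0.055410481838708364)]
cap [ 0.41355545 -0.20757461  0.025     ] label c [ 0.47667416 -0.17671848  0.032     ]
[ 0.47663223 -0.17662726  0.03259422] [0.48656275 0.15109284 0.02177903]
```

```bash
R='{"xyz":[38.5,-32.1,2],"angular":[0,0,-0.145]}'; python3 -m pendant '[{"xyz":[38.5,-32.1,2],"angular":[0,0,-0.145]},{"xyz":[38.5,-32.1,2],"angular":[0,0,-0.145]},{"xyz":[38.5,-32.1,2],"angular":[0,0,-0.145]},{"xyz":[38.5,-32.1,2],"angular":[0,0,-0.145]},{"xyz":[38.5,-32.1,2],"angular":[0,0,-0.145]},{"xyz":[38.5,-32.1,2],"angular":[0,0,-0.145]},{"xyz":[38.5,-32.1,2],"angular":[0,0,-0.145]},{"xyz":[38.5,-32.1,2],"angular":[0,0,-0.145]},{"xyz":[38.5,-32.1,2],"angular":[0,0,-0.145]},{"xyz":[38.5,-32.1,2],"angular":[0,0,-0.145]},{"xyz":[38.5,-32.1,2],"angular":[0,0,-0.145]}]' 1 30
python3 -c "
from h import *
snap('wrist','w1')"
```

```text
time_s: 1.48
tool_pos: [0.4746, -0.1763, 0.2362]
tool_rot: [[0.879, 0.477, -0.0], [0.477, -0.879, -0.0], [-0.0, -0.0, -1.0]]
force: [0.1, 0.3, 0.2]
finger_gap: 1.003
grasp_force: 0.0
```

View pics/w1.png

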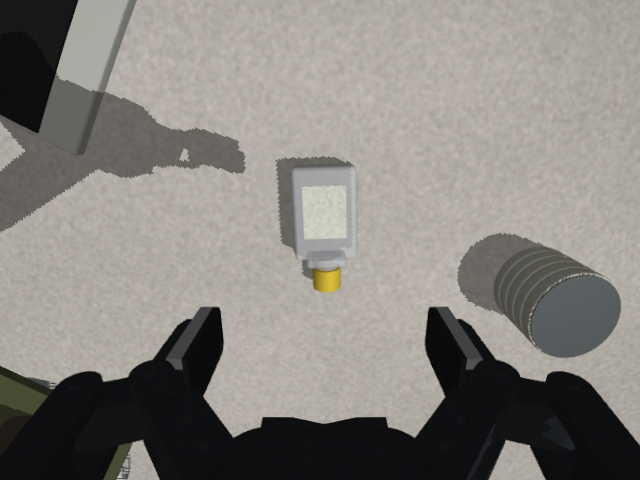

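The flask's top-face corners are at about (295,168), (356,165), (356,256) and (297,258). The label runs (303,187)–(347,238) and the cap end is at (327,291).

```bash
python3 -c "
from h import *
c=load('w1');s=robot.read_state();R=np.array(s['tool_rot']);t=np.array(s['tool_pos'])
F=np.array([atz(c,*p,.032) for p in[(294,168),(356,165),(356,256),(297,258)]])
print(F.mean(0),[np.linalg.norm(F[i]-F[i-1]) for i in range(4)])
L=np.array([atz(c,*p,.032) for p in[(303,187),(346,185),(347,238),(305,240)]])
k=atz(c,327,280,.030)
a=L[2]+L[3]-L[0]-L[1];b=F[2]+F[3]-F[0]-F[1]
for d in(a,b,k-L.mean(0),k-F.mean(0)):print(np.arctan2(d[1],d[0])%(2*np.pi)-np.pi)
print('label',L.mean(0),'cap',k, 'toolyaw',np.arctan2(R[1,0],R[0,0]))
for p in(F.mean(0),L.mean(0)):print(R.T@(p-t))
print([atd(c,*p)[2] for p in[(325,212),(350,175),(300,250),(250,300)]])
"
```

```text
[ 0.47801531 -0.17695559  0.032     ] [np.float64(0.08602246143414591), np.float64(0.055532161422233335), np.float64(0.08664592366638324), np.float64(0.05710817504505527)]
0.5243849110900949
0.5134968243171016
0.5223051802755236
0.5156275394002319
label [ 0.47811963 -0.17636914  0.032     ] cap [ 0.41857743 -0.21064322  0.03      ] toolyaw 0.4965360582620418
[0.00283242 0.00210787 0.20423848]
[0.00320353 0.00164194 0.20423841]
[np.float64(0.03243336319965251), np.float64(0.033506924853487885), np.float64(0.032822106511648186), np.float64(0.0016076802873021268)]
```

```bash
python3 -m pendant '[{"xyz":[0.3,0.2,6],"angular":[0,0,-0.022]},{"xyz":[0.3,0.2,12],"angular":[0,0,-0.022]},{"xyz":[0.3,0.2,16],"angular":[0,0,-0.022]},{"xyz":[0.3,0.2,19],"angular":[0,0,-0.022]},{"xyz":[0.3,0.2,21],"angular":[0,0,-0.022]},{"xyz":[0.3,0.2,21],"angular":[0,0,-0.022]},{"xyz":[0.3,0.2,21],"angular":[0,0,-0.022]}]' && python3 -m pendant '[{"xyz":[0,0,0],"angular":[0,0,0]},{"xyz":[0,0,0],"angular":[0,0,0]},{"xyz":[0,0,0],"angular":[0,0,0]},{"xyz":[0,0,0],"angular":[0,0,0]},{"xyz":[0,0,0],"angular":[0,0,0]},{"xyz":[0,0,0],"angular":[0,0,0]},{"xyz":[0,0,0],"angular":[0,0,0]},{"xyz":[0,0,0],"angular":[0,0,0]}]' -0.3 35
```

```text
time_s: 2.4
tool_pos: [0.4791, -0.1766, 0.0273]
tool_rot: [[0.868, 0.496, 0.001], [0.496, -0.868, -0.001], [0.001, 0.001, -1.0]]
force: [-1.0, -0.6, 0.7]
finger_gap: 0.995
grasp_force: 0.0
time_s: 3.4
tool_pos: [0.4797, -0.1761, 0.0277]
tool_rot: [[0.867, 0.498, 0.002], [0.498, -0.867, -0.001], [0.001, 0.002, -1.0]]
force: [-0.9, 0.3, 6.0]
finger_gap: 0.694
grasp_force: 39.4
```

```bash
python3 -m pendant '[{"xyz":[0,0,-1],"angular":[0,0,0]},{"xyz":[0,0,-3],"angular":[0,0,0]},{"xyz":[0,0,-6],"angular":[0,0,0]},{"xyz":[0,0,-9],"angular":[0,0,0]},{"xyz":[1.8,-2.7,-10],"angular":[0,0,0.05]},{"xyz":[3.6,-5.4,-10],"angular":[0,0,0.1]},{"xyz":[5.5,-8.1,-10],"angular":[0,0,0.15]},{"xyz":[7.3,-10.8,-10],"angular":[0,0,0.2]},{"xyz":[9.1,-13.6,-10],"angular":[0,0,0.26]},{"xyz":[10.9,-16.3,-10],"angular":[0,0,0.31]},{"xyz":[12.7,-19,-10],"angular":[0,0,0.36]},{"xyz":[14.6,-21.7,-10],"angular":[0,0,0.41]},{"xyz":[16.4,-24.4,-10],"angular":[0,0,0.46]},{"xyz":[17.6,-26.2,-10],"angular":[0,0,0.5]},{"xyz":[18.2,-27.1,-10],"angular":[0,0,0.515]},{"xyz":[18.2,-27.1,-10],"angular":[0,0,0.515]},{"xyz":[18.2,-27.1,-10],"angular":[0,0,0.515]}]'
python3 -c "
from h import *
snap('wrist','w2');snap('top','t2')"
```

```text
time_s: 5.52
tool_pos: [0.5016, 0.1495, 0.1263]
tool_rot: [[1.0, 0.006, -0.0], [0.006, -1.0, -0.0], [-0.0, 0.0, -1.0]]
force: [0.8, 0.5, -0.6]
finger_gap: 0.698
grasp_force: 38.5
```

View pics/w2.png

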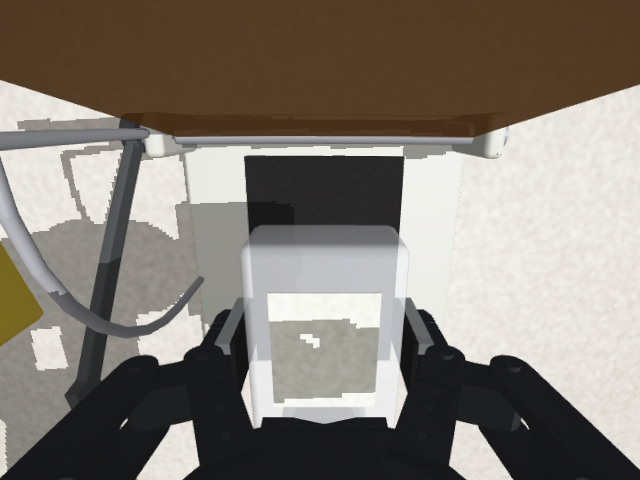

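The pad's far corners are at (247,156) and (403,156). The flask's rear top edge runs about (243,250)–(409,250), with its bottom edge near row 227.

```bash
python3 -c "
from h import *
c=load('w2')
P=[atz(c,*p,.018) for p in[(246,156),(403,156),(401,220)]];print('pad',np.array(P))
print('base',atz(c,186,153,.015),atz(c,462,153,.015))
print('flask top',atz(c,243,250,.1306),atz(c,409,250,.1306),atz(c,326,250,.1306),'bot',atz(c,326,226,.0986))
print('flask label',[atz(c,*p,.1306) for p in[(267,293),(383,292)]])
for p in[(326,275),(326,160),(246,200)]:print(atd(c,*p))
"
```

```text
pad [[0.56411978 0.19842888 0.018     ]
 [0.56454146 0.10038003 0.018     ]
 [0.52328697 0.09883895 0.018     ]]
base [0.56590231 0.23731934 0.015     ] [0.56664939 0.0621275  0.015     ]
flask top [0.54160897 0.17722085 0.1306    ] [0.54184797 0.12076492 0.1306    ] [0.54173808 0.14899971 0.1306    ] bot [0.54130225 0.14880916 0.0986    ]
flask label [array([0.52551362, 0.16978113, 0.1306    ]), array([0.52607677, 0.12874379, 0.1306    ])]
[0.53253511 0.14894269 0.13059069]
[0.56176813 0.14846004 0.0183203 ]
[0.53589722 0.20042526 0.01642978]
```

```bash
python3 -m pendant '[{"xyz":[0.2,0,2],"angular":[0,0,0]},{"xyz":[0.4,0,4],"angular":[0,0,0]},{"xyz":[0.4,0,6],"angular":[0,0,0]},{"xyz":[0.4,0,7],"angular":[0,0,0]},{"xyz":[0.4,0,7.6],"angular":[0,0,0]},{"xyz":[0.4,0,7.6],"angular":[0,0,0]},{"xyz":[0.4,0,7.6],"angular":[0,0,0]}]'
python3 -c "
from h import *
snap('wrist','w3')"
```

```text
time_s: 6.5
tool_pos: [0.5063, 0.1502, 0.0511]
tool_rot: [[1.0, 0.006, 0.001], [0.006, -1.0, 0.0], [0.001, -0.0, -1.0]]
force: [-1.0, -0.1, -0.5]
finger_gap: 0.696
grasp_force: 38.5
```

View pics/w3.png

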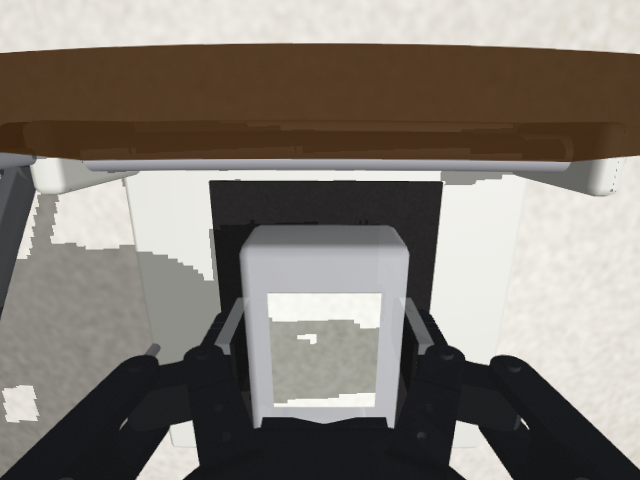

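The pad's far edge runs (209,181)–(442,181), and the flask's rear bottom edge is at row 226.

```bash
python3 -c "
from h import *
c=load('w3')
P=np.array([atz(c,*p,.018) for p in[(209,181),(442,181)]]);print('pad',P,P.mean(0))
print('flask top',np.array([atz(c,*p,.0554) for p in[(242,250),(408,250)]]),'bot',atz(c,326,226,.0234))
print('sides',atz(c,213,260,.018),atz(c,437,260,.018))
"
```

```text
pad [[0.56430247 0.19963841 0.018     ]
 [0.56476284 0.1000787  0.018     ]] [0.56453265 0.14985856 0.018     ]
flask top [[0.54627141 0.17834004 0.0554    ]
 [0.54653405 0.12180659 0.0554    ]] bot [0.54604452 0.1495619  0.0234    ]
sides [0.52822873 0.20114369 0.018     ] [0.52870583 0.09861271 0.018     ]
```

```bash
python3 -m pendant '[{"xyz":[0.2,0,0.1],"angular":[0,0,0]},{"xyz":[0.2,0,0.3],"angular":[0,0,0]},{"xyz":[0.2,0,0.4],"angular":[0,0,0]},{"xyz":[0.2,0,0.5],"angular":[0,0,0]},{"xyz":[0.2,0,0.53],"angular":[0,0,0]},{"xyz":[0.2,0,0.53],"angular":[0,0,0]}]'
```

```text
time_s: 7.3
tool_pos: [0.5079, 0.1502, 0.0457]
tool_rot: [[1.0, 0.006, -0.0], [0.006, -1.0, -0.0], [-0.0, 0.0, -1.0]]
force: [-3.2, -0.7, 6.3]
finger_gap: 0.694
grasp_force: 39.2
```

```bash
python3 -m pendant '[{"xyz":[0,0,0],"angular":[0,0,0]},{"xyz":[0,0,0],"angular":[0,0,0]},{"xyz":[0,0,0],"angular":[0,0,0]},{"xyz":[0,0,0],"angular":[0,0,0]}]' 0.9 && python3 -m pendant '[{"xyz":[0,0,-1.5],"angular":[0,0,0]},{"xyz":[0,0,-4],"angular":[0,0,0]},{"xyz":[-1,0,-8],"angular":[0,0,0]},{"xyz":[-4,0,-13],"angular":[0,0,0]},{"xyz":[-8,0,-18],"angular":[0,0,0]},{"xyz":[-11,0,-21],"angular":[0,0,0]},{"xyz":[-12,0,-22],"angular":[0,0,0]},{"xyz":[-12,0,-22],"angular":[0,0,0]},{"xyz":[-12,0,-22],"angular":[0,0,0]}]'
python3 -c "
from h import *
snap('wrist','w4')"
```

```text
time_s: 7.8
tool_pos: [0.5077, 0.1501, 0.0449]
tool_rot: [[1.0, 0.006, -0.0], [0.006, -1.0, 0.0], [-0.0, -0.0, -1.0]]
force: [0.2, -0.8, 0.0]
finger_gap: 0.954
grasp_force: 0.0
time_s: 8.93
tool_pos: [0.3877, 0.1492, 0.2634]
tool_rot: [[1.0, 0.006, -0.003], [0.006, -1.0, -0.001], [-0.003, 0.001, -1.0]]
force: [0.0, -0.2, -0.1]
finger_gap: 0.953
grasp_force: 0.0
```

View pics/w4.png

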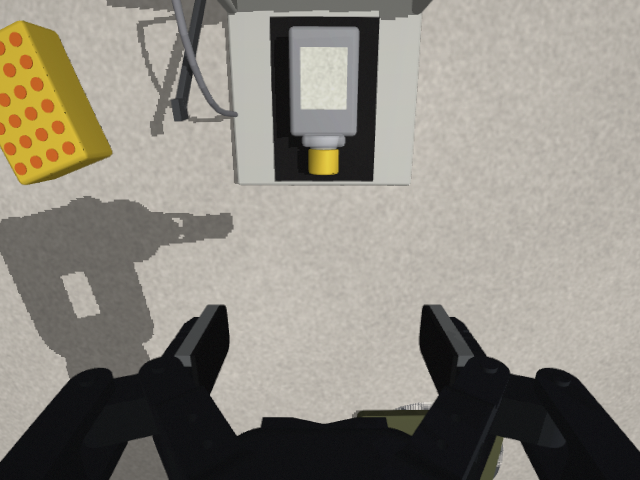

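The flask lies square on the pad, cap toward the open side. The pad corners are (270,17), (379,17), (374,181) and (275,181). The flask's top is (290,27)–(357,135) and the pointer tip is near (180,119).

```bash
python3 -c "
from h import *
c=load('w4')
P=np.array([atz(c,*p,.018) for p in[(270,17),(379,17),(374,181),(275,181)]]);print('pad',P,P.mean(0))
F=np.array([atz(c,*p,.050) for p in[(290,27),(358,27),(357,135),(291,135)]]);print('flask',F,F.mean(0))
print('cap',atz(c,323,149,.0485),atz(c,323,175,.034))
o=P.mean(0)*[1,1,0]; print('pad d',np.array([F.mean(0)[0]-o[0]-.015,F.mean(0)[1]-o[1]]))
for yaw in(.005,):
  for a in np.arange(.5,1.0,.05):
    X=np.array([.08-.135*np.cos(a),.097,.055+.135*np.sin(a)]);r=np.array([[np.cos(yaw),-np.sin(yaw),0],[np.sin(yaw),np.cos(yaw),0],[0,0,1]])
    H=np.array([.08-.05*np.cos(a),.097,.055+.05*np.sin(a)])
    print(round(a,2),proj(c,[r@X+o,r@H+o]).round(1).tolist(),proj(load('t0'),[r@X+[.486,.150,0],r@H+[.486,.15,0]]).round(1).tolist(),proj(load('s0'),[r@X+[.486,.150,0]]).round(1).tolist())
"
```

```text
pad [[0.5639325  0.19894789 0.018     ]
 [0.56436958 0.09974688 0.018     ]
 [0.41441194 0.0980792  0.018     ]
 [0.41399071 0.19920674 0.018     ]] [0.48917618 0.14899518 0.018     ]
flask [[0.54782738 0.17813116 0.05      ]
 [0.54807134 0.12139613 0.05      ]
 [0.46038786 0.11975403 0.05      ]
 [0.46013956 0.17901504 0.05      ]] [0.50410654 0.14957409 0.05      ]
cap [0.44784269 0.15024181 0.0485    ] [0.42233082 0.15017792 0.034     ]
pad d [-6.96447154e-05  5.78913542e-04]
0.5 [[190.7, 151.9], [199.8, 50.6]] [[211.1, 298.0], [216.6, 264.6]] [[323.5, 157.8]]
0.55 [[187.3, 147.6], [198.8, 48.3]] [[210.6, 296.2], [216.4, 263.9]] [[324.5, 156.5]]
0.6 [[183.7, 142.7], [197.7, 45.8]] [[210.2, 294.3], [216.3, 263.1]] [[325.6, 155.3]]
0.65 [[180.0, 137.0], [196.7, 43.2]] [[209.8, 292.2], [216.1, 262.3]] [[326.7, 154.2]]
0.7 [[176.2, 130.6], [195.6, 40.4]] [[209.3, 289.9], [216.0, 261.5]] [[327.9, 153.2]]
0.75 [[172.3, 123.4], [194.6, 37.4]] [[209.0, 287.5], [215.9, 260.6]] [[329.2, 152.2]]
0.8 [[168.2, 115.5], [193.5, 34.3]] [[208.6, 285.0], [215.8, 259.7]] [[330.6, 151.3]]
0.85 [[164.2, 106.7], [192.5, 31.0]] [[208.3, 282.4], [215.7, 258.8]] [[332.0, 150.5]]
0.9 [[160.0, 97.1], [191.5, 27.6]] [[208.0, 279.6], [215.6, 257.8]] [[333.6, 149.8]]
0.95 [[155.8, 86.7], [190.5, 24.0]] [[207.7, 276.8], [215.5, 256.8]] [[335.2, 149.2]]
```

```bash
cat >> h.py <<'E'
def cloud(c):
    v,u=np.mgrid[0:480,0:640]; R=cv2.Rodrigues(np.array(c['rvec'],float))[0]; t=np.array(c['tvec'],float).ravel()
    p=cv2.undistortPoints(np.stack([u.ravel(),v.ravel()],1).reshape(-1,1,2).astype(float),K(c),np.array(c['dist'],float)).reshape(-1,2)
    d=c['depth'].ravel(); X=np.c_[p*d[:,None],d]; W=(X-t)@R; W[d==0]=9
    return W.reshape(480,640,3)
E
python3 -c "
from h import *
for n in('w2','w4','t0','t2','s0'):
    c=load(n);W=cloud(c);i=c['img'].astype(int)
    m=(W[...,1]>.237)&(W[...,1]<.26)&(W[...,0]>.40)&(W[...,0]<.56)&(W[...,2]>.07)&(W[...,2]<.25)&(i.sum(2)<240)
    p=W[m]
    if len(p)<8: print(n,len(p));continue
    vx,vy,x0,y0=cv2.fitLine(p[:,[0,2]].astype(np.float32),cv2.DIST_HUBER,0,.01,.01).ravel()
    a=np.arctan2(-vy,vx);q=p[p[:,0].argmin()];e=np.abs((p[:,0]-x0)*vy-(p[:,2]-y0)*vx)
    print(n,len(p),'ang',a,'tip',q,'ymean',p[:,1].mean(),'res',np.median(e),'z at x=.566/.569',y0+(.566-x0)*vy/vx,y0+(.569-x0)*vy/vx)
"
```

```text
w2 3776 ang 0.6967265 tip [0.47780669 0.24877412 0.13747897] ymean 0.24503801974778525 res 0.00190996712330202 z at x=.566/.569 0.06497564 0.062465504
w4 1233 ang 0.6378516 tip [0.47210293 0.24376147 0.13733226] ymean 0.24511928809157169 res 0.0014084374196288165 z at x=.566/.569 0.07150793 0.06928428
t0 103 ang 0.6669922 tip [0.47068985 0.247102   0.1364834 ] ymean 0.2449852108836478 res 0.0028175538045264632 z at x=.566/.569 0.06497624 0.06261411
t2 0
s0 27 ang 0.63068 tip [0.47231456 0.24892849 0.13025783] ymean 0.24598650638700678 res 0.0030138738006502356 z at x=.566/.569 0.06717569 0.0649852
```

```bash
cat >> h.py <<'E'
def shield(c):
    W=cloud(c);p=W[(W[...,1]>.09)&(W[...,1]<.21)&(W[...,0]>.38)&(W[...,0]<.66)&(W[...,2]>.075)&(W[...,2]<.235)]
    return p
E
python3 -c "
from h import *
c=load('t0');p=shield(c);print(len(p));vx,vy,x0,y0=cv2.fitLine(p[:,[0,2]].astype(np.float32),cv2.DIST_HUBER,0,.01,.01).ravel()
print('shield',np.arctan2(vy,-vx)%np.pi,'x at z=.055',x0+(.055-y0)*vx/vy,'edge',p[p[:,2].argmax()])
b=c['img']; print('bottle',atz(c,348,162,.12))
s=robot.read_state()['tool_pos']
for a in [1.7,1.6,1.5,1.4,1.3,1.2,1.1,1.0,.95,.9,.85,.8,.75,.7]:
    x=.5675-.14*np.cos(a)+.003*np.sin(a)+.011; z=.055+.14*np.sin(a)+.003*np.cos(a)+.025
    print(a,'tcp',round(x,4),round(z,4),'rows dx,dz cm',round((x-s[0])*100,2),round((s[2]-z)*100,2))
"
python3 -m pendant '[{"xyz":[1,0,-2],"angular":[0,0,0]},{"xyz":[5,0,-5],"angular":[0,0,0]},{"xyz":[10,0,-7],"angular":[0,0,0]},{"xyz":[15,0,-7],"angular":[0,0,0]},{"xyz":[20,0,-7],"angular":[0,0,0]},{"xyz":[24,0,-7],"angular":[0,0,0]},{"xyz":[27,0,-7],"angular":[0,0,0]},{"xyz":[28,0,-7],"angular":[0,0,0]},{"xyz":[28,0,-7],"angular":[0,0,0]}]' -1 30
```

```text
1622
shield 1.735137 x at z=.055 0.5723617 edge [0.60023739 0.16106148 0.22873277]
bottle [ 0.746702   -0.02947289  0.12      ]
1.7 tcp 0.5995 0.2184 rows dx,dz cm 21.18 4.47
1.6 tcp 0.5856 0.2199 rows dx,dz cm 19.79 4.33
1.5 tcp 0.5716 0.2199 rows dx,dz cm 18.39 4.33
1.4 tcp 0.5577 0.2185 rows dx,dz cm 17.0 4.47
1.3 tcp 0.5439 0.2157 rows dx,dz cm 15.62 4.75
1.2 tcp 0.5306 0.2116 rows dx,dz cm 14.29 5.16
1.1 tcp 0.5177 0.2061 rows dx,dz cm 13.0 5.71
1.0 tcp 0.5054 0.1994 rows dx,dz cm 11.77 6.38
0.95 tcp 0.4995 0.1956 rows dx,dz cm 11.18 6.76
0.9 tcp 0.4938 0.1915 rows dx,dz cm 10.61 7.17
0.85 tcp 0.4884 0.1872 rows dx,dz cm 10.07 7.6
0.8 tcp 0.4831 0.1825 rows dx,dz cm 9.54 8.07
0.75 tcp 0.4781 0.1776 rows dx,dz cm 9.04 8.56
0.7 tcp 0.4734 0.1725 rows dx,dz cm 8.56 9.07
time_s: 10.1
tool_pos: [0.6678, 0.1508, 0.3331]
tool_rot: [[1.0, 0.005, -0.003], [0.005, -1.0, -0.0], [-0.003, 0.0, -1.0]]
force: [-0.1, 0.3, -0.1]
finger_gap: 0.002
grasp_force: 0.0
```

```bash
python3 -m pendant '[{"xyz":[-1,0,5],"angular":[0,0,0]},{"xyz":[-1,0,10],"angular":[0,0,0]},{"xyz":[-2,0,11.5],"angular":[0,0,0]},{"xyz":[-4,0,11.5],"angular":[0,0,0]},{"xyz":[-5.5,0,11.5],"angular":[0,0,0]},{"xyz":[-6.8,0,11.5],"angular":[0,0,0]},{"xyz":[-8.2,0,11.3],"angular":[0,0,0]},{"xyz":[-9.6,0,11.3],"angular":[0,0,0]},{"xyz":[-11,0,11.5],"angular":[0,0,0]},{"xyz":[-12.4,0,11.7],"angular":[0,0,0]},{"xyz":[-13.7,0,12.2],"angular":[0,0,0]},{"xyz":[-15,0,12.7],"angular":[0,0,0]},{"xyz":[-15.6,0,13.1],"angular":[0,0,0]},{"xyz":[-16.2,0,13.4],"angular":[0,0,0]},{"xyz":[-16.2,0,13.4],"angular":[0,0,0]}]'
python3 - <<'E'
from h import *
snap('wrist','w5');snap('scene','s5');snap('top','t5')
c=load('s5');i=cv2.resize(c['img'][130:240,270:400,::-1],None,fx=4.5,fy=4.5,interpolation=cv2.INTER_CUBIC)
w=cv2.resize(load('w5')['img'][:,:,::-1],(320,240))
o=np.zeros((495,800,3),np.uint8);o[:,:585]=i[:495];o[:160,585:798]=cv2.resize(w,(213,160));cv2.imwrite('pics/m5.png',o)
E
```

```text
time_s: 11.98
tool_pos: [0.5049, 0.1501, 0.2005]
tool_rot: [[1.0, 0.006, -0.002], [0.006, -1.0, -0.0], [-0.002, 0.0, -1.0]]
force: [-0.1, -0.4, 0.5]
finger_gap: -0.003
grasp_force: 0.0
```

View pics/m5.png

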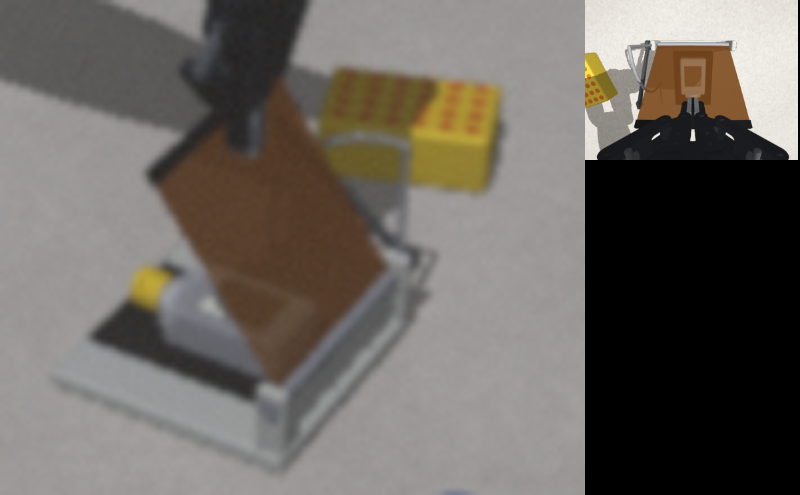

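```bash
cat >> h.py <<'E'
def fit(p,n=''):
    p=p[:,[0,2]]; rng=np.random.default_rng(0); best=None
    for _ in range(400):
        a,b=p[rng.integers(len(p),size=2)]; d=b-a; L=np.linalg.norm(d)
        if L<.03: continue
        e=np.abs((p-a)@[-d[1],d[0]])/L; m=e<.002
        if best is None or m.sum()>best.sum(): best=m
    q=p[best]; vx,vy,x0,y0=cv2.fitLine(q.astype(np.float32),cv2.DIST_L2,0,.01,.01).ravel(); s=(q-[x0,y0])@[vx,vy]
    print(n,len(p),len(q),'ang %.3f'%(np.arctan2(vy,-vx)%np.pi),'z@.568 %.4f'%(y0+(.568-x0)*vy/vx),'ends',(np.array([x0,y0])+np.outer([s.min(),s.max()],[vx,vy])).round(4).tolist())
def pointer_pts(c):
    W=cloud(c);i=c['img'].astype(int)
    return W[(np.abs(W[...,1]-.247)<.009)&(W[...,0]>.42)&(W[...,0]<.565)&(W[...,2]>.06)&(W[...,2]<.25)&(i.sum(2)<260)]
def shield_pts(c):
    W=cloud(c);y=W[...,1]
    return W[(y>.08)&(y<.22)&(np.abs(y-.15)>.045)&(W[...,0]>.38)&(W[...,0]<.66)&(W[...,2]>.075)&(W[...,2]<.235)]
E
python3 -c "
from h import *
for n in('w2','w4','w5','t0','t5','s0','s5'):
    c=load(n);p=pointer_pts(c)
    if len(p)>10: fit(p,'ptr '+n)
    p=shield_pts(c)
    if n!='w4' and n!='w2' and len(p)>10: fit(p,'shield '+n)
"
```

```text
ptr w2 4404 2424 ang 0.653 z@.568 0.0686 ends [[0.4776, 0.1378], [0.5662, 0.07]]
ptr w4 1298 756 ang 0.643 z@.568 0.0698 ends [[0.4743, 0.14], [0.564, 0.0728]]
ptr w5 1489 847 ang 0.655 z@.568 0.0684 ends [[0.4758, 0.1392], [0.5651, 0.0707]]
shield w5 20584 20567 ang 0.951 z@.568 0.0766 ends [[0.4821, 0.1969], [0.5696, 0.0744]]
ptr t0 129 60 ang 0.701 z@.568 0.0612 ends [[0.475, 0.1397], [0.5655, 0.0633]]
shield t0 673 620 ang 1.734 z@.568 0.0273 ends [[0.5759, 0.0756], [0.601, 0.2278]]
shield t5 470 407 ang 0.953 z@.568 0.0708 ends [[0.476, 0.2001], [0.5649, 0.0751]]
ptr s0 34 16 ang 0.590 z@.568 0.0682 ends [[0.4732, 0.1317], [0.5203, 0.1002]]
shield s0 268 230 ang 1.740 z@.568 -0.0145 ends [[0.5834, 0.0756], [0.6096, 0.2289]]
ptr s5 34 18 ang 0.626 z@.568 0.0695 ends [[0.5273, 0.099], [0.5643, 0.0722]]
shield s5 564 314 ang 0.951 z@.568 0.0755 ends [[0.4813, 0.197], [0.5685, 0.0748]]
```

The pad sits off-centre toward the open side, so the hinge is actually near x = 0.578. That puts the shield at 0.952 and the pointer at about 0.655. I'll push to about 0.72 and measure again.

```bash
python3 -m pendant '[{"xyz":[-0.65,0,0.5],"angular":[0,0,0]},{"xyz":[-1.35,0,1.05],"angular":[0,0,0]},{"xyz":[-2,0,1.65],"angular":[0,0,0]},{"xyz":[-2.55,0,2.26],"angular":[0,0,0]},{"xyz":[-2.55,0,2.26],"angular":[0,0,0]},{"xyz":[-2.55,0,2.26],"angular":[0,0,0]}]'
python3 -c "
from h import *
for n in('wrist','top'):
    c=snap(n,n+'6');fit(pointer_pts(c),'ptr');fit(shield_pts(c),'sh')
t=load('t0')
for n,H in(('w4',[.579,.246]),('wrist6',[.579,.246]),('t0',[.5765,.247])):
    for a in(.6,.65,.7): print(n,a,proj(load(n),[[H[0]-.135*np.cos(a),H[1],.055+.135*np.sin(a)],[H[0]-.06*np.cos(a),H[1],.055+.06*np.sin(a)]]).round(1).tolist())
i=cv2.resize(load('wrist6')['img'][60:360,60:460,::-1],None,fx=2,fy=2,interpolation=cv2.INTER_CUBIC);cv2.imwrite('pics/m6.png',i)
"
```

```text
time_s: 12.88
tool_pos: [0.4797, 0.1499, 0.1778]
tool_rot: [[1.0, 0.006, -0.001], [0.006, -1.0, -0.0], [-0.001, 0.0, -1.0]]
force: [0.3, -0.1, 0.5]
finger_gap: 0.001
grasp_force: 0.0
ptr 2162 1055 ang 0.666 z@.568 0.0669 ends [[0.4756, 0.1396], [0.5646, 0.0697]]
sh 26275 23448 ang 0.712 z@.568 0.0694 ends [[0.4522, 0.1692], [0.5622, 0.0744]]
ptr 3 1 ang 1.908 z@.568 0.1916 ends [[0.5535, 0.1501], [0.555, 0.1544]]
sh 594 472 ang 0.713 z@.568 0.0658 ends [[0.4462, 0.1711], [0.5582, 0.0743]]
w4 0.6 [[181.9, 127.1], [195.2, 41.3]]
w4 0.65 [[178.1, 121.0], [193.9, 38.0]]
w4 0.7 [[174.3, 114.1], [192.6, 34.5]]
wrist6 0.6 [[142.3, 310.3], [160.9, 181.0]]
wrist6 0.65 [[136.0, 308.7], [158.7, 178.6]]
wrist6 0.7 [[129.4, 306.3], [156.4, 175.9]]
t0 0.6 [[210.4, 288.9], [216.0, 261.6]]
t0 0.65 [[210.0, 286.8], [215.8, 260.6]]
t0 0.7 [[209.6, 284.5], [215.6, 259.6]]
```

View pics/m6.png

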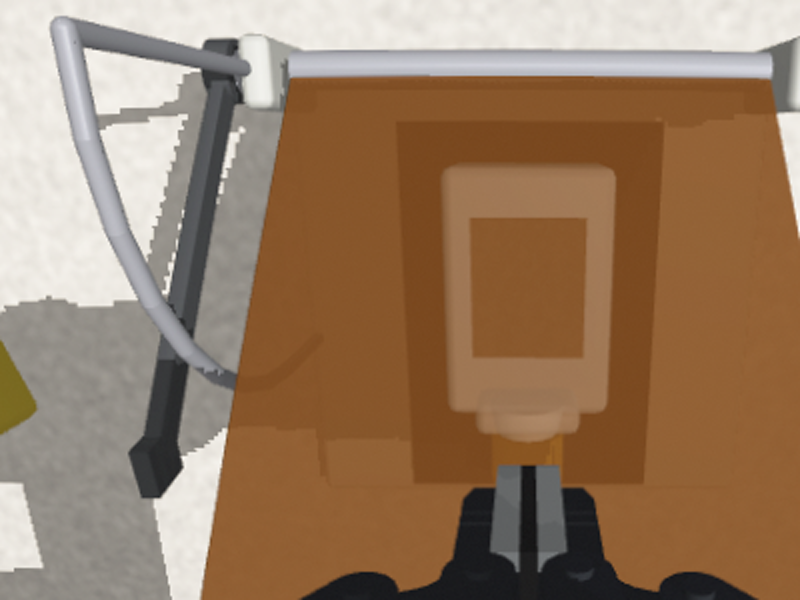

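The pointer tip lands at px (136,308), which agrees with an angle of 0.655. The shield is at 0.712, so about 0.057 rad remains.

```bash
python3 -m pendant '[{"xyz":[-0.2,0,0.2],"angular":[0,0,0]},{"xyz":[-0.4,0,0.45],"angular":[0,0,0]},{"xyz":[-0.53,0,0.63],"angular":[0,0,0]},{"xyz":[-0.53,0,0.63],"angular":[0,0,0]},{"xyz":[-0.53,0,0.63],"angular":[0,0,0]}]'
python3 -c "
from h import *
c=snap('wrist','wrist7');fit(pointer_pts(c),'ptr');fit(shield_pts(c),'sh')"
```

```text
time_s: 13.6
tool_pos: [0.4748, 0.1499, 0.1721]
tool_rot: [[1.0, 0.006, -0.0], [0.006, -1.0, -0.0], [-0.0, 0.0, -1.0]]
force: [-0.1, 0.3, 1.2]
finger_gap: -0.001
grasp_force: 0.7
ptr 2344 1090 ang 0.658 z@.568 0.0679 ends [[0.4756, 0.1393], [0.5662, 0.0693]]
sh 30242 24392 ang 0.670 z@.568 0.0684 ends [[0.4476, 0.1638], [0.561, 0.074]]
```

```bash
python3 -m pendant '[{"xyz":[-0.1,0,0.13],"angular":[0,0,0]},{"xyz":[-0.1,0,0.14],"angular":[0,0,0]},{"xyz":[-0.1,0,0.14],"angular":[0,0,0]}]' && python3 -m pendant '[{"xyz":[0.3,0,-1],"angular":[0,0,0]},{"xyz":[0.5,0,-4],"angular":[0,0,0]},{"xyz":[0.5,0,-8],"angular":[0,0,0]},{"xyz":[0.5,0,-11],"angular":[0,0,0]},{"xyz":[0.5,0,-12],"angular":[0,0,0]},{"xyz":[0.5,0,-12],"angular":[0,0,0]},{"xyz":[0.5,0,-12],"angular":[0,0,0]}]'
python3 -c "
from h import *
for n in('wrist','scene','top'):
    c=snap(n,n+'8')
    for k,g in(('ptr',pointer_pts),('sh',shield_pts)):
        p=g(c)
        if len(p)>10: fit(p,n+k)
i=cv2.resize(load('wrist8')['img'][:,:,::-1],(640,480));cv2.imwrite('pics/m8.png',i)"
```

```text
time_s: 14.02
tool_pos: [0.4739, 0.1499, 0.1707]
tool_rot: [[1.0, 0.006, -0.0], [0.006, -1.0, 0.0], [-0.0, -0.0, -1.0]]
force: [1.3, -0.1, 2.3]
finger_gap: 0.001
grasp_force: 0.9
time_s: 14.9
tool_pos: [0.4782, 0.1498, 0.2888]
tool_rot: [[1.0, 0.006, -0.003], [0.006, -1.0, -0.001], [-0.003, 0.001, -1.0]]
force: [-0.2, -0.6, 0.2]
finger_gap: 0.002
grasp_force: 0.0
wristptr 688 373 ang 0.633 z@.568 0.0701 ends [[0.4741, 0.1389], [0.5658, 0.0717]]
wristsh 9666 9579 ang 0.657 z@.568 0.0683 ends [[0.4454, 0.163], [0.5601, 0.0744]]
sceneptr 95 42 ang 0.646 z@.568 0.0679 ends [[0.4751, 0.1379], [0.5636, 0.0713]]
scenesh 597 327 ang 0.643 z@.568 0.0704 ends [[0.4455, 0.1622], [0.5622, 0.0747]]
topsh 739 556 ang 0.667 z@.568 0.0640 ends [[0.4397, 0.165], [0.5541, 0.0749]]
```

View pics/m8.png

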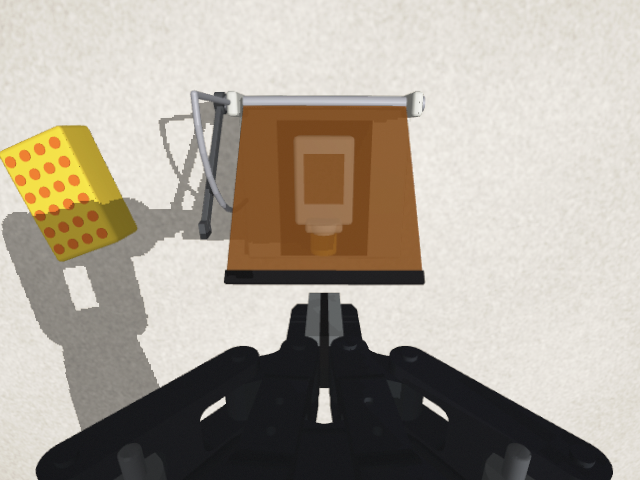

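The shield measures about 0.655 and the pointer about 0.65, so they are in line. The flask is undisturbed under the shield, and the gripper is clear.

```bash
python3 -c "
from workcell import robot
print(robot.job_done())"
```

```text
the job is handed in; nothing more can be done
None
```

The job is handed in: the flask lies centred and square on the pad (within about 1 mm) with its cap to the open side, and the shield stands at about 0.655 rad, against about 0.65 for the pointer. The robot touches nothing, and it took about 15 s of the 58 s allowed.

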